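Set the bench up for soldering a board

TASK

Set this bench up for soldering the clamped board: put the reel of solder on the spindle of its stand, stand the tip cleaner midway between the board holder and the iron stand, and lay the parts tray midway between the board holder and the solder-reel stand, both in line with the middle of the board and the tray with its long sides parallel to the board holder's clamps (front to back). Put the tall bottle away upright in the caddy beside the two jars, right down on its floor, gently nudging the jars aside to make room and leaving them standing in the caddy. Set everything down, drop nothing, and leave it all standing free.

Things in the scene. Friction and masses are not known exactly. Their poses are not given: they have to be found in the camera images.
- holder: Board holder, fixed to the bench: grey base, two upright aluminium end clamps and a green circuit board held level between them. 150 mm wide along its y (over the two thumb-screws; the clamps themselves 122 mm), 88 mm deep along its x, 48 mm high. Origin: centre of its underside, on the bench. Its -x side faces the robot (yaw within 0.1 rad of the robot's axes).
- iron_stand: Soldering-iron stand, fixed: grey cast base 90 mm wide along its y, 100 mm deep, 14 mm thick, and a steel sleeve holding an iron, handle up, leaning towards the robot; 195 mm high in all, staying above its base. Origin: centre of its underside. Stands to one side of the board holder (+y or -y of it; this varies), in line with it, about 265 mm centre to centre.
- spool_stand: Solder-reel stand, fixed: dark steel disc 90 mm in diameter, 12 mm thick, with an upright round steel spindle at its centre, 11 mm in diameter, its top 82 mm above the bench and pointed over the last 8 mm. Origin: centre of its underside, on the spindle's axis. Stands on the holder's other side from the iron stand, about 265 mm centre to centre.
- caddy: Bottle caddy, fixed: black open bin 132 mm long along its x, 48 mm wide along its y, 40 mm high; walls and floor 3 mm, so inside 126 x 42 mm. Origin: centre of its underside, on the bench. Holds two amber jars with room along its x for a third round thing of 34 mm once the jars are nudged apart.
- cleaner: Tip cleaner: squat black round cup, 62 mm in diameter and 44 mm high, its mouth full of brass curls. Loose, about 0.2 kg. Origin: centre of its underside (z is up).
- tray: Parts tray: open grey plastic tray, 86 mm long along its x, 58 mm wide along its y, 20 mm high, 3 mm walls, three compartments one behind another along its x, with small components fixed in them. Loose, about 0.12 kg. Origin: centre of its underside.
- spool: Reel of solder standing on its flange, axis upright: white flanges 54 mm in diameter, 44 mm high, wound with silvery wire, a 20 mm bore right through along its axis. Loose, about 0.25 kg. The sides may be gripped as a plain cylinder of 54 mm. Origin: centre of its underside, on the axis.
- bottle: Tall white dispensing bottle standing upright: body 34 mm in diameter up to 96 mm, its foot tapering to 24 mm over the lowest 8 mm; shoulder, black cap (up to 120 mm) and thin nozzle to 142 mm. Loose, about 0.1 kg. Origin: centre of its underside (z is up).
- jar_a: Small amber jar with a white cap, standing loose in the caddy: 34 mm in diameter up to 24 mm, then a sloping shoulder to the 21 mm cap, 42 mm high, 50 g; smooth, slides easily aside when the bottle's tapered foot pushes on its shoulder. Origin: centre of its underside, 3 mm above the bench. It stands towards the caddy's -x end.
- jar_b: A second, identical amber jar standing loose in the caddy, towards the caddy's +x end or its middle.
There are look-alikes about, which are no part of the job. There is more than one size of the spool; the one meant has the size given above.

How it is judged (in metres and radians):
At the end, for the whole second after the job is handed in: Cleaner and tray flat, centres 118-172 mm from the holder, 93-147 from their stand, within 30 mm of holder x = 0, tray square to 0.26 rad; reel level on the spindle, under 17 mm up, 8 mm off axis; bottle and jars upright (0.15 rad) on the caddy floor; all at rest (horizontal distance between cleaner and holder between 0.118 and 0.172 m and horizontal distance between cleaner and iron_stand between 0.093 and 0.147 m and x of cleaner in the frame of holder between -0.03 and 0.03 m and height (world z) of each of cleaner, tray below 0.006 m and angle between each of cleaner, tray's own z axis and vertical below 0.1 rad and linear speed of each of cleaner, tray, spool, bottle, jar_a, jar_b below 0.03 m/s and angular speed of each of cleaner, tray, spool, bottle, jar_a, jar_b below 0.6 rad/s and horizontal distance between tray and holder between 0.118 and 0.172 m and horizontal distance between tray and spool_stand between 0.093 and 0.147 m and x of tray in the frame of holder between -0.03 and 0.03 m and angle between the x axis of tray and the x axis of holder, either way round below 0.26 rad and horizontal distance between spool and spool_stand below 0.008 m and height (world z) of spool below 0.017 m and angle between spool's own z axis and vertical below 0.08 rad and x of bottle in the frame of caddy between -0.052 and 0.052 m and y of bottle in the frame of caddy between -0.012 and 0.012 m and z of each of bottle, jar_a, jar_b in the frame of caddy below 0.009 m and angle between each of bottle, jar_a, jar_b's own z axis and vertical below 0.15 rad and x of jar_a in the frame of caddy between -0.052 and 0.052 m and y of jar_a in the frame of caddy between -0.012 and 0.012 m and x of jar_b in the frame of caddy between -0.052 and 0.052 m and y of jar_b in the frame of caddy between -0.012 and 0.012 m); the robot touches nothing.
It fails at once if the cleaner, tray, reel or bottle is dropped: moves faster than 0.8 m/s with the fingers off it (a fall of about 30 mm) ((linear speed of cleaner above 0.8 m/s and not (contact force between the fingers and cleaner above 0.1 N)) or (linear speed of tray above 0.8 m/s and not (contact force between the fingers and tray above 0.1 N)) or (linear speed of spool above 0.8 m/s and not (contact force between the fingers and spool above 0.1 N)) or (linear speed of bottle above 0.8 m/s and not (contact force between the fingers and bottle above 0.1 N))).
It fails at once if the bottle is pressed onto a jar in the caddy with more than 25 N (contact force between bottle and jar_a above 25 N or contact force between bottle and jar_b above 25 N).
It fails at once if a jar is lifted or tipped out of the caddy (height (world z) of any of jar_a, jar_b above 0.03 m or angle between any of jar_a, jar_b's own z axis and vertical above 0.7 rad).
It also fails if it takes over 131 s, if anything falls off the work surface, if the arm or the gripper's body presses on something with over 40 N, if the wrist force passes 120 N, or if a joint passes its speed limit or range.

ROBOT

A 6-joint arm with a two-finger parallel gripper is mounted at the origin on the work surface. World frame = base frame: x ahead of the robot, y to its left, z up, the work surface at z = 0. Lengths are in m, angles in degrees, forces in N, time in s.
With the tool pointing down it reaches from about 0.35 to 0.875 m from the base axis. Payload 4.2 kg.
Tool frame: the origin (TCP) lies on the centre line of the jaws, within the pads' length; the fingertips stand 25 mm ahead of it and the grasp point (between the pads) lies 6 mm ahead of it; z points along the fingers, y is the line along which they close (so a half turn about z gives the same grasp; the last joint's range is limited). The gripper opens to 87 mm and grips with 3 to 60 N. Pads are 19 mm wide; open, the fingers measure 117 mm over their backs; the gripper's body (75 mm by 190 mm) begins 51 mm behind the grasp point.
Start: joints at [-48.667, 22.042, 0.453, 0, -68.411, -14.817], TCP at [0.279, -0.559, 0.248] pointing down, gripper open.
Joint ranges: [-179.83, 179.83], [-69.29, 118.12], [-61.27, 80.66], [-181.25, 117.63], [-171.15, -9.14], [-177.46, 177.46]. Speed limits (degrees/s): [159.86, 159.86, 180, 180, 180, 180].

INTERFACE

Orientations are given as a 3x3 rotation matrix whose columns are the frame's x, y, z axes.
In Python, from station import r gives the robot as it stands.
- The arm moves only by the tool move_arm, never from a script. Its argument "series" is a list of rows, each an object with "grip": the opening, from 0 (shut) to 1 (fully open); "xyz": the shift along the tool's x, y, z in mm, a list of three; "angular": the turn, a rotation vector about the tool's x, y, z in rad, a list of three. A call has 1 to 10 rows; each row is the pose to reach, as a shift and turn from the pose commanded when the call began, along the tool's axes at that moment; what a row does not reach only later rows make up. A row lasts 1/10 s, in which the tool goes at most 50 mm and 8.59 degrees, less where a joint would pass 70% of its speed; a pose out of reach is approached as far as the arm can. A call with a gripper value outside its range is refused whole. The fingers move at their own pace and stop on an object; the grip force is fixed at half the most. Time passes only in rows, so rows that repeat a pose let the fingers close. It gives the time, the measured TCP pose, the force, the opening and the grip force at its end, in the units of the state.
- r.sense(): the state, without advancing time (a new reading comes with each control period).
- r.capture(name): name is "scene" or "top" or "wrist"; returns a dict with "img" (384x512x3 uint8, red, green, blue), "camera_matrix" (3x3 intrinsics, pixels), "k1" (the pictures are not rectified: a ray, as slopes to the right and down, at radius r is drawn at 1 + k1 r^2 times it, then the intrinsics apply), "rvec" (rotation vector, rad) and "tvec" (3), from world to camera coordinates, as OpenCV has them; the wrist camera has in their place "hand_eye" (4x4, takes a point from camera to tool coordinates, whose origin is the TCP and whose axes are the flange's). Camera axes: x right, y down, z forward; pixel columns grow to the right and rows downward; lengths in m; the calibration is good to about 2 mm. A picture is of the moment at which its call begins: read the wrist's pose just before it. There is no depth.
- r.finish_job(): hands the job in; it is judged then, once.
The state is a dict: "time_s": time; "joints": joint angles; "joint_velocities": joint speeds; "effort": joint torques, N m; "tcp_pos": TCP position; "ee_rot": TCP orientation; "wrist_force": force on the tool from outside, world axes, zero at the start; "moment": the same for the moment, N m; "gripper_width": opening from 0.0 (shut) to 1.0 (fully open); "gripper_force": force on a finger pad.
Only numpy, scipy, OpenCV 4.12 (cv2) and the standard library are available. Lean on these libraries where they do the work, as an engineer would, in place of code of your own. Each camera call takes 0.05 s, during which the arm holds its last target. There are 200 camera calls.

## Working session

There is one attempt and no reset: what is moved stays moved. The work goes in short steps, Python scripts to look and compute and a tool call to move; the robot and the scene stay as the last step left them, time stands still between calls to the robot, and variables do not carry over. Pictures are saved under pics/ and viewed, at most 14 in all, crops included, and the job is handed in when it is done.

Besides the shell and the picture viewer there is one more tool, called by a JSON object that holds its "name" and its "arguments", one argument or row to a line. move_arm: Moves the arm, as the interface text tells. Its arguments: {"type":"object","properties":{"series":{"type":"array"}},"required":["series"]}

```bash
mkdir -p pics; ls; cat > h.py <<'E'
import numpy as np, cv2, pickle
from station import r
def cap(n,save=None):
    s=r.sense(); c=r.capture(n); c['s']=s
    if n=='wrist':
        T=np.eye(4);T[:3,:3]=np.array(s['ee_rot']);T[:3,3]=s['tcp_pos']
        c['Twc']=T@np.array(c['hand_eye'])
    else:
        R=cv2.Rodrigues(np.array(c['rvec'],float))[0];T=np.eye(4);T[:3,:3]=R.T;T[:3,3]=-R.T@np.array(c['tvec']).ravel();c['Twc']=T
    if save:
        cv2.imwrite(f'pics/{save}.png',c['img'][...,::-1]);pickle.dump(c,open(f'pics/{save}.pkl','wb'))
    return c
def load(n): return pickle.load(open(f'pics/{n}.pkl','rb'))
def D(c): return np.array([c['k1'],0,0,0],float)
def w(c,u,v,z):
    p=cv2.undistortPoints(np.array([[[u,v]]],float),np.array(c['camera_matrix'],float),D(c))[0,0]
    d=c['Twc'][:3,:3]@[p[0],p[1],1];o=c['Twc'][:3,3]
    return o+d*(z-o[2])/d[2]
def px(c,P):
    T=np.linalg.inv(c['Twc']);
    return cv2.projectPoints(np.array(P,float).reshape(-1,3),cv2.Rodrigues(T[:3,:3])[0],T[:3,3],np.array(c['camera_matrix'],float),D(c))[0].reshape(-1,2)
E
python3 - <<'E'
from h import *
np.set_printoptions(precision=4,suppress=True)
for n in ['scene','top']:
    c=cap(n,n+'0'); print(n,c['Twc'],c['camera_matrix'],c['k1'])
    cv2.imwrite(f'pics/{n}0b.png',cv2.resize(c['img'][...,::-1],(800,600),interpolation=cv2.INTER_CUBIC))
c=cap('wrist','w0');print(c['hand_eye']);print(r.sense())
E
```

```text
pics
scene [[-0.8717  0.3276 -0.3643  0.8386]
 [ 0.4899  0.5947 -0.6375  0.7209]
 [ 0.0078 -0.7342 -0.6789  0.786 ]
 [ 0.      0.      0.      1.    ]] [[405.7086   0.     253.7977]
 [  0.     405.7086 195.8113]
 [  0.       0.       1.    ]] -0.061847724060653496
top [[-0.0272 -0.992   0.123   0.3392]
 [-0.9996  0.0267 -0.0059  0.0127]
 [ 0.0026 -0.1231 -0.9924  1.0718]
 [ 0.      0.      0.      1.    ]] [[414.3428   0.     253.1513]
 [  0.     414.3428 185.5776]
 [  0.       0.       1.    ]] -0.1372198934537695
[[ 0.0002 -0.9545 -0.2981  0.0823]
 [ 1.      0.0001  0.0004  0.0004]
 [-0.0003 -0.2981  0.9545 -0.138 ]
 [ 0.      0.      0.      1.    ]]
{'time_s': 0.15, 'joints': array([-48.6665,  22.0814,   0.398 ,  -0.0173, -68.4108, -14.8182]), 'joint_velocities': array([-0.0773, -0.1396,  0.1963,  0.0881, -0.078 , -0.0599]), 'effort': array([  0.0001, -39.1053,  18.7587,   4.2223,   0.0124,  -0.0001]), 'tcp_pos': array([ 0.2789, -0.5589,  0.2467]), 'ee_rot': array([[-0.8949, -0.4463, -0.0009],
       [-0.4463,  0.8949,  0.0014],
       [ 0.0001,  0.0017, -1.    ]]), 'wrist_force': array([-0.7166,  0.0025, -0.6319]), 'moment': array([ 0.0002, -0.0128, -0.0212]), 'gripper_force': 0.0, 'gripper_width': 0.9948183001791078}
```

View pics/top0b.png

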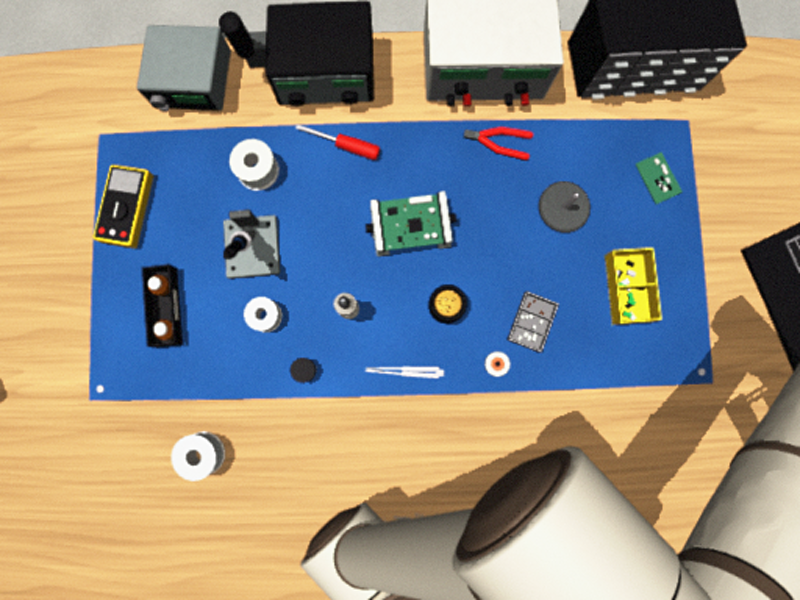

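View pics/scene0b.png

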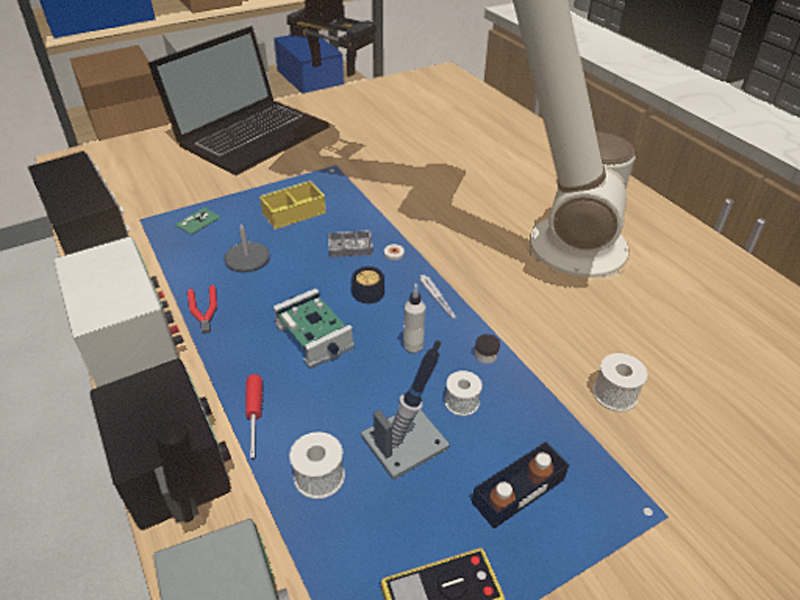

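The top view has the robot at the bottom, so +y is left. Positions in the 800-px picture:
- Holder (411,222), iron stand (250,246) on the +y side, spool stand (565,205).
- Cleaner (448,303), tray (533,321), bottle (345,305), caddy (163,306).
- Three reels, at (253,160), (263,314) and (197,456). The middle one looks smallest.

```bash
python3 - <<'E'
from h import *
np.set_printoptions(precision=4,suppress=True)
c=load('top0')
def W(u,v,z): return w(c,u*.64-.18,v*.64-.18,z)
for n,u,v,z in [('holder board',411,222,.04),('stand base front-left',228,278,.014),('fr',278,274,.014),('bl',224,219,.014),('br',277,215,.014),('disc',565,205,.012),('spindletip',573,196,.082),('cleaner',448,303,.044),('bottle tip',345,298,.142),('caddyTL',143,267,.04),('TR',180,265,.04),('BL',147,347,.04),('BR',184,344,.04),('capA',160,329,.045),('capB',157,284,.045),
 ('trayTL',524,292,.02),('TR',559,298,.02),('BR',542,352,.02),('BL',509,344,.02),('clL f',376,256,.048),('clL b',372,200,.048),('clR f',453,245,.048),('clR b',449,193,.048)]:
    print(n,W(u,v,z))
g=cv2.cvtColor(c['img'],cv2.COLOR_RGB2HSV)
m=((g[...,1]<45)&(g[...,2]>190)).astype(np.uint8)
n,l,st,ce=cv2.connectedComponentsWithStats(m)
for i in range(1,n):
    if 200<st[i,4]<1500:
        x,y,a,b,ar=st[i]; z=.044
        if y>75:print('white',ce[i]/.64,ar,a,b,'ctr',w(c,x+a/2-.5,y+b/2-.5,z),'diam',np.linalg.norm(w(c,x-.5,y+b/2,z)-w(c,x+a-.5,y+b/2,z)))
E
```

```text
holder board [ 0.5785 -0.0212  0.04  ]
stand base front-left [0.4984 0.2851 0.014 ]
fr [0.5027 0.201  0.014 ]
bl [0.5993 0.293  0.014 ]
br [0.6031 0.2026 0.014 ]
disc [ 0.6087 -0.2849  0.012 ]
spindletip [ 0.6054 -0.2793  0.082 ]
cleaner [ 0.4438 -0.0762  0.044 ]
bottle tip [0.4451 0.0809 0.142 ]
caddyTL [0.5169 0.422  0.04  ]
TR [0.5183 0.3589 0.04  ]
BL [0.3852 0.4127 0.04  ]
BR [0.3889 0.3507 0.04  ]
capA [0.4137 0.3893 0.045 ]
capB [0.4872 0.3955 0.045 ]
trayTL [ 0.461  -0.2044  0.02  ]
TR [ 0.4494 -0.2624  0.02  ]
BR [ 0.3616 -0.2293  0.02  ]
BL [ 0.3764 -0.1755  0.02  ]
clL f [0.5223 0.0369 0.048 ]
clL b [0.615  0.0413 0.048 ]
clR f [ 0.537  -0.0875  0.048 ]
clR b [ 0.6235 -0.0844  0.048 ]
white [250.315  159.3225] 506 28 27 ctr [0.6916 0.241  0.044 ] diam 0.07374161500792736
white [260.1462 313.0609] 312 22 22 ctr [0.4348 0.2244 0.044 ] diam 0.05570465565737501
white [411.5196 370.9099] 204 49 7 ctr [ 0.336  -0.0043  0.044 ] diam 0.12090734827804307
white [192.9715 457.0828] 576 28 30 ctr [0.2085 0.3348 0.044 ] diam 0.07136434007293774
white [333.4061 573.4602] 687 47 53 ctr [0.0482 0.1061 0.044 ] diam 0.1148277934611726
white [734.9604 589.3451] 387 38 18 ctr [-0.0361 -0.5444  0.044 ] diam 0.10908691791124278
```

```bash
python3 - <<'E'
from h import *
c=load('top0')['img'][...,::-1]
def cr(u,v,n=110):
    u=int(u*.64);v=int(v*.64);return cv2.resize(c[v-32:v+32,u-32:u+32],(266,266),interpolation=cv2.INTER_CUBIC)
a=np.vstack([np.hstack([cr(253,163),cr(263,314),cr(197,455)]),np.hstack([cr(163,306),cr(533,321),cr(411,222)])])
cv2.imwrite('pics/m1.png',a)
E
```

```text
(no output)
```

View pics/m1.png

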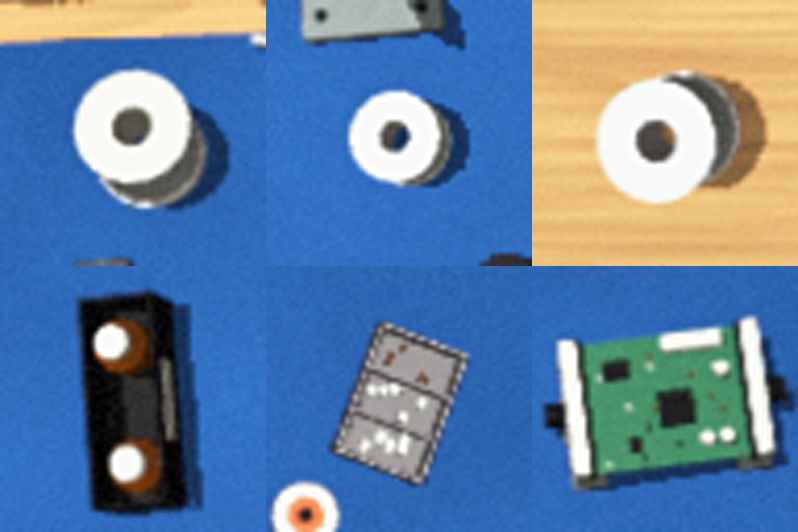

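The reel at (0.435, 0.224), 55 mm across, is the one meant. The rest also checks out: the holder is at about (0.576,-0.022) with yaw 0.09, the stands are 0.265 m from it, and the tray is at (0.412,-0.218) with yaw -0.345. Next I'll write a move helper and start with the tray.

```bash
cat >> h.py <<'E'
from scipy.spatial.transform import Rotation as Ro
def go(x,y,z,psi,grasp=False):
    """shift (mm) & rotvec in tool axes to bring TCP (or grasp point) to xyz, tool y at psi deg, tool down"""
    s=r.sense();R=np.array(s['ee_rot']);a=np.radians(psi)
    Y=np.array([np.cos(a),np.sin(a),0]);Z=np.array([0,0,-1.]);X=np.cross(Y,Z);T=np.c_[X,Y,Z]
    p=np.array([x,y,z+(.006 if grasp else 0)])
    d=R.T@(p-s['tcp_pos'])*1000;v=Ro.from_matrix(R.T@T).as_rotvec()
    print('t',round(s['time_s'],1),'shift',d.round(1),'|',round(np.linalg.norm(d)),'rot',v.round(3))
E
python3 -c "
from h import *
go(.412,-.218,.20,70.2)"
```

```text
t 0.1 shift [-271.3  245.5   47.1] | 369 rot [ 0.002 -0.001  0.808]
```

{"name": "move_arm", "arguments": {
  "series": [
    {"grip": 1, "xyz": [-271, 245, 47], "angular": [0.002, -0.001, 0.808]},
    {"grip": 1, "xyz": [-271, 245, 47], "angular": [0.002, -0.001, 0.808]},
    {"grip": 1, "xyz": [-271, 245, 47], "angular": [0.002, -0.001, 0.808]},
    {"grip": 1, "xyz": [-271, 245, 47], "angular": [0.002, -0.001, 0.808]},
    {"grip": 1, "xyz": [-271, 245, 47], "angular": [0.002, -0.001, 0.808]},
    {"grip": 1, "xyz": [-271, 245, 47], "angular": [0.002, -0.001, 0.808]},
    {"grip": 1, "xyz": [-271, 245, 47], "angular": [0.002, -0.001, 0.808]},
    {"grip": 1, "xyz": [-271, 245, 47], "angular": [0.002, -0.001, 0.808]},
    {"grip": 1, "xyz": [-271, 245, 47], "angular": [0.002, -0.001, 0.808]},
    {"grip": 1, "xyz": [-271, 245, 47], "angular": [0.002, -0.001, 0.808]}
  ]
}}

```text
time_s: 1.15
tcp_pos: [0.4123, -0.2183, 0.2005]
ee_rot: [[-0.942, 0.336, 0.001], [0.336, 0.942, -0.002], [-0.001, -0.002, -1.0]]
wrist_force: [0.2, -0.4, 0.4]
gripper_width: 0.999
gripper_force: 0.0
```

```bash
python3 -c "
from h import *
c=cap('wrist','w1'); go(.412,-.218,.20,70.2); print(c['camera_matrix'],px(c,[.412,-.218,.02]))
t=cap('top','top1')
cv2.imwrite('pics/w1b.png',np.hstack([c['img'][:,:,::-1]]))"
```

```text
t 1.2 shift [0.5 0.9 0.5] | 1 rot [-0.002  0.001  0.001]
[[309.05673573   0.         258.54066465]
 [  0.         309.05673573 193.22117862]
 [  0.           0.           1.        ]] [[258.63699207 177.55861519]]
```

View pics/w1b.png

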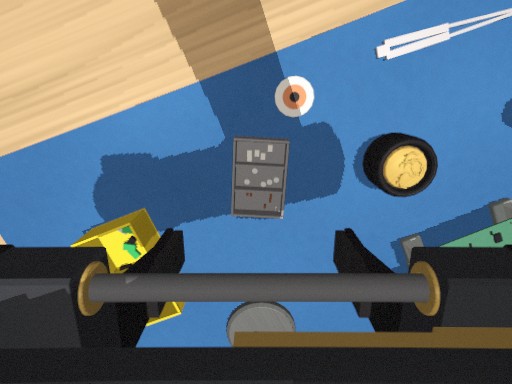

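The tray's rim corners are at about (235,137), (289,139), (284,218) and (232,215). The cleaner's mouth is centred near (402,164).

```bash
python3 -c "
from h import *
np.set_printoptions(precision=4,suppress=True)
c=load('w1')
q=np.array([w(c,*p,.02)[:2] for p in [(235,137),(289,139),(284,218),(232,215)]])
print(q,q.mean(0),[np.linalg.norm(q[i]-q[i-1]) for i in range(4)])
a=q[2]+q[3]-q[0]-q[1];print('yaw',np.arctan2(a[1],a[0]));b=q[1]-q[0]+q[2]-q[3];print('y',np.degrees(np.arctan2(b[1],b[0])))
print('cl',w(c,401.5,164,.044))
x,y=q.mean(0);yw=np.degrees(np.arctan2(a[1],a[0]))+90
go(x,y,.022,yw,True)"
```

```text
[[ 0.3637 -0.2264]
 [ 0.3841 -0.1751]
 [ 0.4649 -0.2071]
 [ 0.4423 -0.26  ]] [ 0.4138 -0.2171] [np.float64(0.08548617551657703), np.float64(0.055203232552515455), np.float64(0.08688275406779303), np.float64(0.05757963456560804)]
yaw -0.3903055833132688
y 67.55293124279103
cl [ 0.4398 -0.0815  0.044 ]
t 1.2 shift [ -0.6   3.1 172.6] | 173 rot [-0.001  0.002  0.044]
```

{"name": "move_arm", "arguments": {
  "series": [
    {"grip": 1, "xyz": [0, 3, 45], "angular": [0, 0, 0.044]},
    {"grip": 1, "xyz": [0, 3, 90], "angular": [0, 0, 0.044]},
    {"grip": 1, "xyz": [0, 3, 135], "angular": [0, 0, 0.044]},
    {"grip": 1, "xyz": [0, 3, 160], "angular": [0, 0, 0.044]},
    {"grip": 1, "xyz": [0, 3, 172], "angular": [0, 0, 0.044]},
    {"grip": 1, "xyz": [0, 3, 172], "angular": [0, 0, 0.044]},
    {"grip": 0.5, "xyz": [0, 3, 172], "angular": [0, 0, 0.044]},
    {"grip": 0, "xyz": [0, 3, 172], "angular": [0, 0, 0.044]},
    {"grip": 0, "xyz": [0, 3, 172], "angular": [0, 0, 0.044]},
    {"grip": 0, "xyz": [0, 3, 172], "angular": [0, 0, 0.044]}
  ]
}}

```text
time_s: 2.25
tcp_pos: [0.4136, -0.2167, 0.029]
ee_rot: [[-0.925, 0.38, 0.002], [0.38, 0.925, -0.002], [-0.003, -0.001, -1.0]]
wrist_force: [-0.5, 0.2, 0.5]
gripper_width: 0.724
gripper_force: 0.0
```

{"name": "move_arm", "arguments": {
  "series": [
    {"grip": 0, "xyz": [0, 0, 0], "angular": [0, 0, 0]},
    {"grip": 0, "xyz": [0, 0, 0], "angular": [0, 0, 0]},
    {"grip": 0, "xyz": [0, 0, -20], "angular": [0, 0, 0]},
    {"grip": 0, "xyz": [0, 0, -60], "angular": [0, 0, 0]},
    {"grip": 0, "xyz": [0, 0, -110], "angular": [0, 0, 0]},
    {"grip": 0, "xyz": [0, 0, -110], "angular": [0, 0, 0]}
  ]
}}

```text
time_s: 2.85
tcp_pos: [0.4174, -0.2172, 0.1446]
ee_rot: [[-0.926, 0.378, 0.015], [0.378, 0.926, -0.005], [-0.016, 0.001, -1.0]]
wrist_force: [0.9, 0.3, -1.3]
gripper_width: 0.663
gripper_force: 30.0
```

```bash
python3 -c "
from h import *
go(.592,-.157,.14,95.3)"
```

```text
t 2.9 shift [-138.8  121.7    6.9] | 185 rot [-0.003  0.016 -0.48 ]
```

{"name": "move_arm", "arguments": {
  "series": [
    {"grip": 0, "xyz": [-35, 30, 0], "angular": [0, 0, -0.12]},
    {"grip": 0, "xyz": [-70, 61, 0], "angular": [0, 0, -0.24]},
    {"grip": 0, "xyz": [-105, 91, 0], "angular": [0, 0, -0.36]},
    {"grip": 0, "xyz": [-139, 122, 0], "angular": [0, 0, -0.48]},
    {"grip": 0, "xyz": [-139, 122, 0], "angular": [0, 0, -0.48]},
    {"grip": 0, "xyz": [-139, 122, 0], "angular": [0, 0, -0.48]}
  ]
}}

```text
time_s: 3.45
tcp_pos: [0.5877, -0.1553, 0.1366]
ee_rot: [[-0.996, -0.091, -0.002], [-0.091, 0.996, -0.001], [0.002, -0.001, -1.0]]
wrist_force: [-0.8, 0.4, -1.4]
gripper_width: 0.662
gripper_force: 30.0
```

```bash
python3 -c "
from h import *
go(.592,-.157,.0295,95.3)
c=cap('wrist','w2')"
```

```text
t 3.5 shift [ -4.4  -1.9 107.1] | 107 rot [-0.001 -0.002 -0.002]
```

View pics/w2.png

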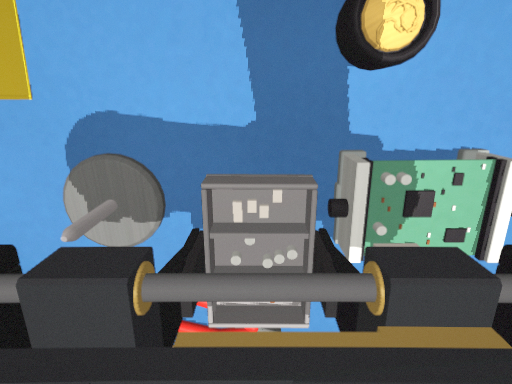

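The tray is held square. The disc centre is at about (114,200), the spindle tip at (66,238) and the thumb-screw end at (330,207). The board's visible middle is near (430,211).

```bash
python3 -c "
from h import *
np.set_printoptions(precision=4,suppress=True)
c=load('w2')
print('disc',w(c,114,200,.012),'L',w(c,64,201,.012),'R',w(c,165,201,.012),'tip',w(c,66,238,.080))
print('screw',w(c,330,207,.03),'clampLfront-top',w(c,346,155,.048),'clampback',w(c,354,262,.048),w(c,501,262,.048),'Rfront',w(c,478,155,.048))
print('board',w(c,365,160,.04),w(c,490,160,.04))"
```

```text
disc [ 0.605  -0.2831  0.012 ] L [ 0.61   -0.3271  0.012 ] R [ 0.6018 -0.2379  0.012 ] tip [ 0.61   -0.2856  0.08  ]
screw [ 0.588  -0.0947  0.03  ] clampLfront-top [ 0.5405 -0.0945  0.048 ] clampback [ 0.6277 -0.0725  0.048 ] [0.6163 0.0459 0.048 ] Rfront [0.532  0.0015 0.048 ]
board [ 0.5443 -0.0769  0.04  ] [0.5358 0.0174 0.04  ]
```

{"name": "move_arm", "arguments": {
  "series": [
    {"grip": 0, "xyz": [-4, -2, 35], "angular": [0, 0, 0]},
    {"grip": 0, "xyz": [-4, -2, 70], "angular": [0, 0, 0]},
    {"grip": 0, "xyz": [-4, -2, 92], "angular": [0, 0, 0]},
    {"grip": 0, "xyz": [-4, -2, 102], "angular": [0, 0, 0]},
    {"grip": 0, "xyz": [-4, -2, 106], "angular": [0, 0, 0]},
    {"grip": 0, "xyz": [-4, -2, 107], "angular": [0, 0, 0]},
    {"grip": 0, "xyz": [-4, -2, 107], "angular": [0, 0, 0]}
  ]
}}

```text
time_s: 4.2
tcp_pos: [0.5931, -0.1582, 0.0329]
ee_rot: [[-0.996, -0.091, 0.003], [-0.091, 0.996, -0.002], [-0.003, -0.002, -1.0]]
wrist_force: [0.6, 0.0, -1.2]
gripper_width: 0.664
gripper_force: 30.0
```

{"name": "move_arm", "arguments": {
  "series": [
    {"grip": 0, "xyz": [0, 0, 2], "angular": [0, 0, 0]},
    {"grip": 0, "xyz": [0, 0, 2.5], "angular": [0, 0, 0]},
    {"grip": 0, "xyz": [0, 0, 2.5], "angular": [0, 0, 0]}
  ]
}}

```text
time_s: 4.5
tcp_pos: [0.5926, -0.158, 0.0295]
ee_rot: [[-0.996, -0.091, 0.002], [-0.091, 0.996, -0.002], [-0.002, -0.002, -1.0]]
wrist_force: [0.1, -0.2, -1.2]
gripper_width: 0.663
gripper_force: 30.0
```

{"name": "move_arm", "arguments": {
  "series": [
    {"grip": 0, "xyz": [0, 0, 0.6], "angular": [0, 0, 0]},
    {"grip": 0, "xyz": [0, 0, 0.6], "angular": [0, 0, 0]},
    {"grip": 0.72, "xyz": [0, 0, 0.6], "angular": [0, 0, 0]},
    {"grip": 0.8, "xyz": [0, 0, 0.6], "angular": [0, 0, 0]},
    {"grip": 0.8, "xyz": [0, 0, 0.6], "angular": [0, 0, 0]},
    {"grip": 0.8, "xyz": [0, 0, -20], "angular": [0, 0, 0]},
    {"grip": 0.8, "xyz": [0, 0, -60], "angular": [0, 0, 0]},
    {"grip": 0.9, "xyz": [0, 0, -110], "angular": [0, 0, 0]},
    {"grip": 1, "xyz": [0, 0, -160], "angular": [0, 0, 0]}
  ]
}}

```text
time_s: 5.4
tcp_pos: [0.5918, -0.1577, 0.1904]
ee_rot: [[-0.996, -0.091, -0.0], [-0.091, 0.996, -0.002], [0.0, -0.002, -1.0]]
wrist_force: [2.0, -0.1, 0.4]
gripper_width: 0.901
gripper_force: 0.0
```

```bash
python3 -c "
from h import *
go(.440,-.079,.19,3)"
```

```text
t 5.4 shift [144.   92.2   0.3] | 171 rot [-2.000e-03  1.000e-03  1.609e+00]
```

```bash
python3 -c "
from h import *
go(.440,-.079,.19,185)"
```

```text
t 5.4 shift [144.   92.2   0.3] | 171 rot [-1.000e-03 -2.000e-03 -1.567e+00]
```

{"name": "move_arm", "arguments": {
  "series": [
    {"grip": 1, "xyz": [36, 23, 0], "angular": [0, 0, -0.15]},
    {"grip": 1, "xyz": [72, 46, 0], "angular": [0, 0, -0.3]},
    {"grip": 1, "xyz": [108, 69, 0], "angular": [0, 0, -0.45]},
    {"grip": 1, "xyz": [144, 92, 0], "angular": [0, 0, -0.6]},
    {"grip": 1, "xyz": [144, 92, 0], "angular": [0, 0, -0.75]},
    {"grip": 1, "xyz": [144, 92, 0], "angular": [0, 0, -0.9]},
    {"grip": 1, "xyz": [144, 92, 0], "angular": [0, 0, -1.05]},
    {"grip": 1, "xyz": [144, 92, 0], "angular": [0, 0, -1.2]},
    {"grip": 1, "xyz": [144, 92, 0], "angular": [0, 0, -1.35]},
    {"grip": 1, "xyz": [144, 92, 0], "angular": [0, 0, -1.5]}
  ]
}}

```text
time_s: 6.4
tcp_pos: [0.4404, -0.0791, 0.1889]
ee_rot: [[0.026, -1.0, 0.001], [-1.0, -0.026, -0.002], [0.002, -0.001, -1.0]]
wrist_force: [-0.4, 0.8, -0.4]
gripper_width: 1.0
gripper_force: 0.0
```

{"name": "move_arm", "arguments": {
  "series": [
    {"grip": 1, "xyz": [0, 0, 0], "angular": [0, 0, -0.07]},
    {"grip": 1, "xyz": [0, 0, 0], "angular": [0, 0, -0.07]}
  ]
}}

```text
time_s: 6.6
tcp_pos: [0.4404, -0.0791, 0.1889]
ee_rot: [[0.09, -0.996, 0.001], [-0.996, -0.09, -0.002], [0.002, -0.001, -1.0]]
wrist_force: [-0.3, 0.6, -0.1]
gripper_width: 0.999
gripper_force: 0.0
```

```bash
python3 -c "
from h import *
c=cap('wrist','w3');print(px(c,[.440,-.0815,.044]),r.sense()['joints'])"
```

```text
[[259.16073587 184.69142454]] [ 10.812432     7.90389444 -28.47068745   0.14405399 -53.57966146
  -5.83439538]
```

View pics/w3.png

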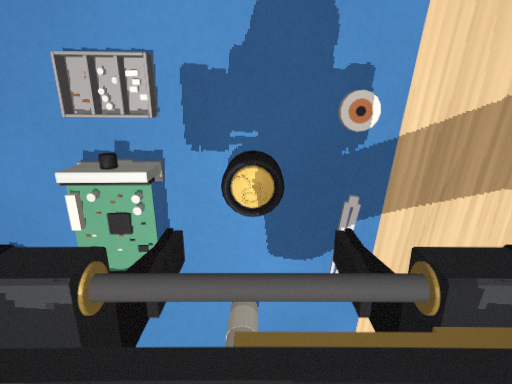

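The cleaner's mouth is at (252,186) and the tray stands flat beside the holder.

```bash
python3 -c "
from h import *
c=load('w3');p=w(c,252.5,186,.044);print(p)
print('tray',w(c,104,84,.02))
go(p[0],p[1],.026,185,True)"
```

```text
[ 0.44619747 -0.07964033  0.044     ]
tray [ 0.59224738 -0.15875569  0.02      ]
t 6.7 shift [  0.7  -5.5 156.8] | 157 rot [-0.001 -0.002  0.001]
```

{"name": "move_arm", "arguments": {
  "series": [
    {"grip": 1, "xyz": [0, -4, 45], "angular": [0, 0, 0]},
    {"grip": 1, "xyz": [0, -4, 90], "angular": [0, 0, 0]},
    {"grip": 1, "xyz": [0, -4, 130], "angular": [0, 0, 0]},
    {"grip": 1, "xyz": [0, -4, 150], "angular": [0, 0, 0]},
    {"grip": 1, "xyz": [0, -4, 157], "angular": [0, 0, 0]},
    {"grip": 1, "xyz": [0, -4, 157], "angular": [0, 0, 0]},
    {"grip": 0.5, "xyz": [0, -4, 157], "angular": [0, 0, 0]},
    {"grip": 0, "xyz": [0, -4, 157], "angular": [0, 0, 0]},
    {"grip": 0, "xyz": [0, -4, 157], "angular": [0, 0, 0]},
    {"grip": 0, "xyz": [0, -4, 157], "angular": [0, 0, 0]}
  ]
}}

```text
time_s: 7.65
tcp_pos: [0.4455, -0.0789, 0.0327]
ee_rot: [[0.09, -0.996, 0.004], [-0.996, -0.09, -0.001], [0.002, -0.004, -1.0]]
wrist_force: [2.2, 0.2, 0.7]
gripper_width: 0.721
gripper_force: 0.8
```

{"name": "move_arm", "arguments": {
  "series": [
    {"grip": 0, "xyz": [0, 0, 0], "angular": [0, 0, 0]},
    {"grip": 0, "xyz": [0, 0, 0], "angular": [0, 0, 0]}
  ]
}}

```text
time_s: 7.85
tcp_pos: [0.4456, -0.0789, 0.0327]
ee_rot: [[0.09, -0.996, 0.003], [-0.996, -0.09, -0.002], [0.002, -0.003, -1.0]]
wrist_force: [0.5, 0.3, 6.4]
gripper_width: 0.703
gripper_force: 30.0
```

{"name": "move_arm", "arguments": {
  "series": [
    {"grip": 0, "xyz": [0, 0, -20], "angular": [0, 0, 0]},
    {"grip": 0, "xyz": [0, 0, -60], "angular": [0, 0, 0]},
    {"grip": 0, "xyz": [0, 0, -100], "angular": [0, 0, 0]},
    {"grip": 0, "xyz": [0, 0, -120], "angular": [0, 0, 0]},
    {"grip": 0, "xyz": [0, 0, -120], "angular": [0, 0, 0]}
  ]
}}

```text
time_s: 8.35
tcp_pos: [0.4459, -0.0786, 0.1543]
ee_rot: [[0.09, -0.996, 0.007], [-0.996, -0.09, -0.001], [0.001, -0.007, -1.0]]
wrist_force: [0.2, 0.5, -2.1]
gripper_width: 0.703
gripper_force: 30.0
```

```bash
python3 -c "
from h import *
go(.5635,.110,.14,185)"
```

```text
t 8.3 shift [-177.3 -134.    15. ] | 223 rot [-0.007 -0.001  0.003]
```

{"name": "move_arm", "arguments": {
  "series": [
    {"grip": 0, "xyz": [-36, -30, 0], "angular": [0, 0, 0]},
    {"grip": 0, "xyz": [-72, -60, 0], "angular": [0, 0, 0]},
    {"grip": 0, "xyz": [-108, -90, 0], "angular": [0, 0, 0]},
    {"grip": 0, "xyz": [-144, -120, 0], "angular": [0, 0, 0]},
    {"grip": 0, "xyz": [-176, -148, 0], "angular": [0, 0, 0]},
    {"grip": 0, "xyz": [-176, -148, 0], "angular": [0, 0, 0]},
    {"grip": 0, "xyz": [-176, -148, 0], "angular": [0, 0, 0]}
  ]
}}

```text
time_s: 9.05
tcp_pos: [0.5746, 0.11, 0.1484]
ee_rot: [[0.09, -0.996, -0.005], [-0.996, -0.09, -0.004], [0.003, 0.005, -1.0]]
wrist_force: [-1.0, -0.7, -2.5]
gripper_width: 0.705
gripper_force: 30.0
```

```bash
python3 -c "
from h import *
go(.577,.110,.0335,185);c=cap('top','t2');c2=cap('scene','s2')
a=cv2.resize(c['img'][90:240,60:310,::-1],(800,480),interpolation=cv2.INTER_CUBIC);cv2.imwrite('pics/t2b.png',a)
"
```

```text
t 9.1 shift [ -0.2  -2.9 114.9] | 115 rot [ 0.005 -0.003  0.003]
```

View pics/s2.png

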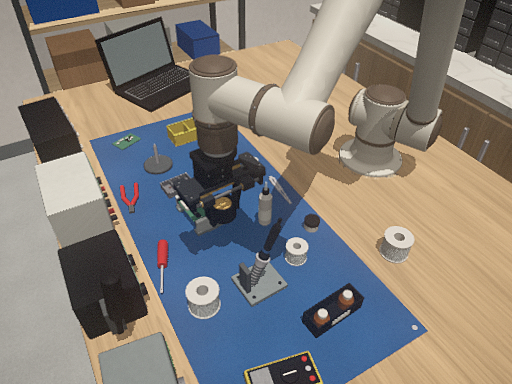

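The cleaner hangs clear between the holder and the iron stand, so I'll lower it.

{"name": "move_arm", "arguments": {
  "series": [
    {"grip": 0, "xyz": [0, -2, 35], "angular": [0, 0, 0]},
    {"grip": 0, "xyz": [0, -2, 70], "angular": [0, 0, 0]},
    {"grip": 0, "xyz": [0, -2, 95], "angular": [0, 0, 0]},
    {"grip": 0, "xyz": [0, -2, 107], "angular": [0, 0, 0]},
    {"grip": 0, "xyz": [0, -2, 112], "angular": [0, 0, 0]},
    {"grip": 0, "xyz": [0, -2, 113], "angular": [0, 0, 0]},
    {"grip": 0, "xyz": [0, -2, 113], "angular": [0, 0, 0]},
    {"grip": 0, "xyz": [0, -2, 113], "angular": [0, 0, 0]}
  ]
}}

```text
time_s: 9.95
tcp_pos: [0.5791, 0.11, 0.04]
ee_rot: [[0.09, -0.996, 0.004], [-0.996, -0.09, -0.001], [0.001, -0.004, -1.0]]
wrist_force: [0.2, -0.6, -1.9]
gripper_width: 0.707
gripper_force: 30.0
```

{"name": "move_arm", "arguments": {
  "series": [
    {"grip": 0, "xyz": [0, 0, 3], "angular": [0, 0, 0]},
    {"grip": 0, "xyz": [0, 0, 5.5], "angular": [0, 0, 0]},
    {"grip": 0, "xyz": [0, 0, 6.5], "angular": [0, 0, 0]},
    {"grip": 0, "xyz": [0, 0, 6.5], "angular": [0, 0, 0]}
  ]
}}

```text
time_s: 10.35
tcp_pos: [0.5783, 0.1098, 0.0328]
ee_rot: [[0.09, -0.996, 0.001], [-0.996, -0.09, -0.002], [0.002, -0.001, -1.0]]
wrist_force: [-3.5, 0.1, 2.6]
gripper_width: 0.703
gripper_force: 30.0
```

{"name": "move_arm", "arguments": {
  "series": [
    {"grip": 0.75, "xyz": [0, 0, 0], "angular": [0, 0, 0]},
    {"grip": 0.95, "xyz": [0, 0, 0], "angular": [0, 0, 0]},
    {"grip": 0.95, "xyz": [0, 0, 0], "angular": [0, 0, 0]},
    {"grip": 1, "xyz": [0, 0, -30], "angular": [0, 0, 0]},
    {"grip": 1, "xyz": [0, 0, -80], "angular": [0, 0, 0]},
    {"grip": 1, "xyz": [0, 0, -130], "angular": [0, 0, 0]},
    {"grip": 1, "xyz": [0, 0, -180], "angular": [0, 0, 0]},
    {"grip": 1, "xyz": [0, 0, -230], "angular": [0, 0, 0]},
    {"grip": 1, "xyz": [0, 0, -240], "angular": [0, 0, 0]},
    {"grip": 1, "xyz": [0, 0, -240], "angular": [0, 0, 0]}
  ]
}}

```text
time_s: 11.35
tcp_pos: [0.5789, 0.1105, 0.2748]
ee_rot: [[0.09, -0.996, 0.007], [-0.996, -0.09, 0.001], [-0.0, -0.007, -1.0]]
wrist_force: [0.2, 0.5, -0.1]
gripper_width: 0.998
gripper_force: 0.0
```

```bash
python3 -c "
from h import *
go(.435,.224,.26,93)
c=cap('wrist','w4')"
```

```text
t 11.3 shift [-125.9  133.2   13.9] | 184 rot [-0.005  0.005  1.608]
```

{"name": "move_arm", "arguments": {
  "series": [
    {"grip": 1, "xyz": [-31, 33, 0], "angular": [0, 0, 0.15]},
    {"grip": 1, "xyz": [-63, 66, 0], "angular": [0, 0, 0.3]},
    {"grip": 1, "xyz": [-95, 100, 0], "angular": [0, 0, 0.45]},
    {"grip": 1, "xyz": [-126, 133, 0], "angular": [0, 0, 0.6]},
    {"grip": 1, "xyz": [-126, 133, 0], "angular": [0, 0, 0.75]},
    {"grip": 1, "xyz": [-126, 133, 0], "angular": [0, 0, 0.9]},
    {"grip": 1, "xyz": [-126, 133, 0], "angular": [0, 0, 1.05]},
    {"grip": 1, "xyz": [-126, 133, 0], "angular": [0, 0, 1.2]},
    {"grip": 1, "xyz": [-126, 133, 0], "angular": [0, 0, 1.35]},
    {"grip": 1, "xyz": [-126, 133, 0], "angular": [0, 0, 1.5]}
  ]
}}

```text
time_s: 12.4
tcp_pos: [0.4332, 0.223, 0.2688]
ee_rot: [[-0.979, -0.204, -0.003], [-0.204, 0.979, -0.006], [0.004, -0.005, -1.0]]
wrist_force: [0.3, -0.8, 0.5]
gripper_width: 0.998
gripper_force: 0.0
```

{"name": "move_arm", "arguments": {
  "series": [
    {"grip": 1, "xyz": [0, 0, 40], "angular": [0, 0, 0.07]},
    {"grip": 1, "xyz": [0, 0, 75], "angular": [0, 0, 0.07]},
    {"grip": 1, "xyz": [0, 0, 75], "angular": [0, 0, 0.07]},
    {"grip": 1, "xyz": [0, 0, 75], "angular": [0, 0, 0.07]}
  ]
}}

```text
time_s: 12.8
tcp_pos: [0.434, 0.223, 0.1957]
ee_rot: [[-0.99, -0.142, -0.001], [-0.142, 0.99, -0.005], [0.002, -0.005, -1.0]]
wrist_force: [0.6, 0.3, 0.6]
gripper_width: 0.998
gripper_force: 0.0
```

```bash
python3 -c "
from h import *
c=cap('wrist','w5');print(px(c,[.435,.224,.044]))
g=cv2.cvtColor(c['img'],cv2.COLOR_RGB2HSV)
m=((g[...,1]<45)&(g[...,2]>180)).astype(np.uint8)
n,l,st,ce=cv2.connectedComponentsWithStats(m)
for i in range(1,n):
    if st[i,4]>400:
        x,y,a,b,ar=st[i];print(st[i],ce[i],w(c,x+a/2-.5,y+b/2-.5,.044),w(c,x+a-.5,y+b/2,.044)-w(c,x-.5,y+b/2,.044))
go(.435,.224,.19,95)"
```

```text
[[259.6899902  186.72015117]]
[   0   31  108   38 1234] [42.83306321 49.74554295] [0.3398591  0.03276161 0.044     ] [-0.01372461  0.09004604  0.        ]
[ 233  163   55   53 1953] [259.89298515 188.29544291] [0.43725124 0.2246314  0.044     ] [-0.00770298  0.05323391  0.        ]
[ 242  240   65   33 1525] [277.12655738 255.74098361] [0.5075166  0.24960718 0.044     ] [-0.00984776  0.06731684  0.        ]
t 12.8 shift [-0.3  0.2  7.1] | 7 rot [-0.003  0.001  0.055]
```

View pics/w5.png

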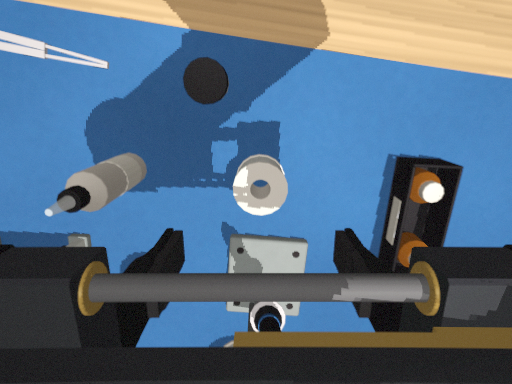

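The reel's top ring is centred at (260,188), 53 mm wide, with the bore at (261,188). The bottle tip is at (48,212). The caddy with its jars is on the right.

{"name": "move_arm", "arguments": {
  "series": [
    {"grip": 1, "xyz": [-2, 1, 45], "angular": [-0.003, 0, 0.05]},
    {"grip": 1, "xyz": [-2, 1, 90], "angular": [-0.003, 0, 0.05]},
    {"grip": 1, "xyz": [-2, 1, 130], "angular": [-0.003, 0, 0.05]},
    {"grip": 1, "xyz": [-2, 1, 153], "angular": [-0.003, 0, 0.05]},
    {"grip": 1, "xyz": [-2, 1, 158], "angular": [-0.003, 0, 0.05]},
    {"grip": 1, "xyz": [-2, 1, 158], "angular": [-0.003, 0, 0.05]},
    {"grip": 0.5, "xyz": [-2, 1, 158], "angular": [-0.003, 0, 0.05]},
    {"grip": 0, "xyz": [-2, 1, 158], "angular": [-0.003, 0, 0.05]},
    {"grip": 0, "xyz": [-2, 1, 158], "angular": [-0.003, 0, 0.05]},
    {"grip": 0, "xyz": [-2, 1, 158], "angular": [-0.003, 0, 0.05]}
  ]
}}

```text
time_s: 13.85
tcp_pos: [0.4366, 0.2248, 0.0396]
ee_rot: [[-0.996, -0.092, 0.002], [-0.092, 0.996, 0.002], [-0.002, 0.002, -1.0]]
wrist_force: [-0.0, 0.9, -0.6]
gripper_width: 0.722
gripper_force: 0.0
```

{"name": "move_arm", "arguments": {
  "series": [
    {"grip": 0, "xyz": [0, 0, 0], "angular": [0, 0, 0]},
    {"grip": 0, "xyz": [0, 0, 0], "angular": [0, 0, 0]},
    {"grip": 0, "xyz": [0, 0, 0], "angular": [0, 0, 0]}
  ]
}}

```text
time_s: 14.15
tcp_pos: [0.4363, 0.2245, 0.0392]
ee_rot: [[-0.996, -0.092, 0.001], [-0.092, 0.996, 0.001], [-0.001, 0.001, -1.0]]
wrist_force: [-1.8, -1.3, 5.5]
gripper_width: 0.619
gripper_force: 30.0
```

{"name": "move_arm", "arguments": {
  "series": [
    {"grip": 0, "xyz": [0, 0, -20], "angular": [0, 0, 0]},
    {"grip": 0, "xyz": [0, 0, -60], "angular": [0, 0, 0]},
    {"grip": 0, "xyz": [0, 0, -110], "angular": [0, 0, 0]},
    {"grip": 0, "xyz": [0, 0, -160], "angular": [0, 0, 0]},
    {"grip": 0, "xyz": [0, 0, -190], "angular": [0, 0, 0]},
    {"grip": 0, "xyz": [0, 0, -190], "angular": [0, 0, 0]}
  ]
}}

```text
time_s: 14.75
tcp_pos: [0.4379, 0.2259, 0.2331]
ee_rot: [[-0.996, -0.092, 0.008], [-0.092, 0.996, 0.008], [-0.009, 0.007, -1.0]]
wrist_force: [0.8, 0.5, -2.5]
gripper_width: 0.618
gripper_force: 30.0
```

```bash
python3 -c "
from h import *
go(.607,-.2835,.20,95)"
```

```text
t 14.8 shift [-121.3 -523.    30.4] | 538 rot [0.007 0.009 0.005]
```

{"name": "move_arm", "arguments": {
  "series": [
    {"grip": 0, "xyz": [-10, -45, 0], "angular": [0, 0, 0]},
    {"grip": 0, "xyz": [-20, -90, 0], "angular": [0, 0, 0]},
    {"grip": 0, "xyz": [-31, -135, 0], "angular": [0, 0, 0]},
    {"grip": 0, "xyz": [-41, -180, 0], "angular": [0, 0, 0]},
    {"grip": 0, "xyz": [-52, -225, 0], "angular": [0, 0, 0]},
    {"grip": 0, "xyz": [-62, -270, 0], "angular": [0, 0, 0]},
    {"grip": 0, "xyz": [-73, -315, 0], "angular": [0, 0, 0]},
    {"grip": 0, "xyz": [-83, -360, 0], "angular": [0, 0, 0]},
    {"grip": 0, "xyz": [-94, -405, 0], "angular": [0, 0, 0]},
    {"grip": 0, "xyz": [-104, -450, 0], "angular": [0, 0, 0]}
  ]
}}

```text
time_s: 15.75
tcp_pos: [0.5803, -0.2157, 0.2253]
ee_rot: [[-0.996, -0.091, -0.003], [-0.091, 0.996, 0.003], [0.003, 0.003, -1.0]]
wrist_force: [0.6, 0.3, -1.5]
gripper_width: 0.617
gripper_force: 30.0
```

{"name": "move_arm", "arguments": {
  "series": [
    {"grip": 0, "xyz": [-8, -35, 20], "angular": [0, 0, 0]},
    {"grip": 0, "xyz": [-14, -60, 40], "angular": [0, 0, 0]},
    {"grip": 0, "xyz": [-17, -73, 50], "angular": [0, 0, 0]},
    {"grip": 0, "xyz": [-17, -73, 60], "angular": [0, 0, 0]},
    {"grip": 0, "xyz": [-17, -73, 60], "angular": [0, 0, 0]},
    {"grip": 0, "xyz": [-17, -73, 60], "angular": [0, 0, 0]},
    {"grip": 0, "xyz": [-17, -73, 60], "angular": [0, 0, 0]}
  ]
}}

```text
time_s: 16.45
tcp_pos: [0.605, -0.2843, 0.1697]
ee_rot: [[-0.996, -0.093, 0.003], [-0.093, 0.996, 0.001], [-0.003, 0.0, -1.0]]
wrist_force: [0.9, 0.4, -1.7]
gripper_width: 0.619
gripper_force: 30.0
```

```bash
python3 -c "
from h import *
go(.607,-.2835,.14,95)
c=cap('wrist','w6');t=cap('top','t6')
def C(i,u,v,n,s): u=int(u);v=int(v);return cv2.resize(i[max(v-n,0):v+n,max(u-n,0):u+n,::-1],(s,s),interpolation=cv2.INTER_CUBIC)
p=px(c,[.607,-.2835,.08])[0];q=px(t,[.607,-.2835,.08])[0];print(p,q)
cv2.imwrite('pics/m6.png',np.hstack([C(c['img'],258,192,110,400),C(t['img'],q[0],q[1],40,400)]))"
```

```text
t 16.4 shift [-2.   0.6 29.7] | 30 rot [0.    0.003 0.006]
[258.78810554 209.24177744] [367.93181178 124.83789046]
```

View pics/m6.png

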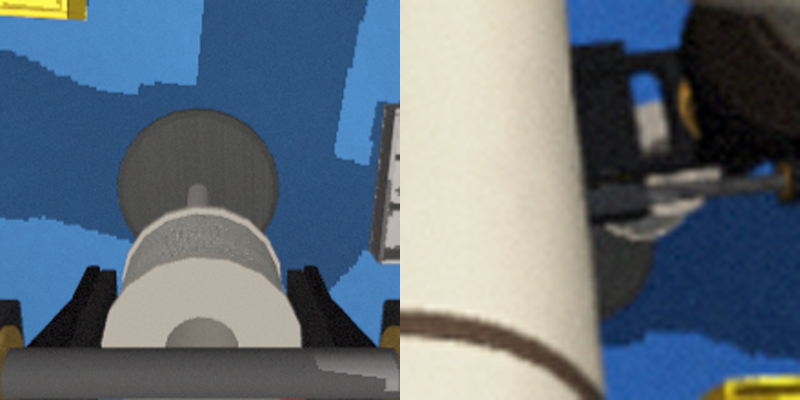

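Below the reel, the disc's edges in the wrist picture are at about u = 212.9 and 301.5, and its near edge is at v = 141.4. I'll fit the disc to those.

```bash
python3 -c "
from h import *
from scipy.optimize import least_squares
c=load('w6');g=cv2.cvtColor(c['img'],cv2.COLOR_RGB2HSV)
a=np.linspace(0,2*np.pi,360)
def ring(x,y,z=.012,R=.045): return px(c,np.c_[x+R*np.cos(a),y+R*np.sin(a),0*a+z])
def f(p):
    q=ring(*p);return [q[:,0].min()-212.9,q[:,0].max()-301.5,q[:,1].min()-141.4]
s=least_squares(f,[.607,-.2835],diff_step=1e-3);print(s.x,s.fun)
# spool bottom flange check: commanded TCP axis
st=c['s'];z=st['tcp_pos'][2]-.0392
P=ring(st['tcp_pos'][0],st['tcp_pos'][1],z,.027);print('spool bottom pred',P.min(0),P.max(0),'crop',(P.min(0)-[148,82])*1.818,(P.max(0)-[148,82])*1.818)
P=ring(st['tcp_pos'][0],st['tcp_pos'][1],z+.044,.027);print('top crop',(P.min(0)-[148,82])*1.818,(P.max(0)-[148,82])*1.818)
"
```

```text
[ 0.60876339 -0.28481746] [-0.94826104  0.94852006  0.07984758]
spool bottom pred [214.738      193.29774357] [301.04640743 272.26812545] crop [121.329684  202.3392978] [278.2383687  345.90745206]
top crop [ 99.24281486 254.15362626] [299.87643704 430.6036447 ]
```

{"name": "move_arm", "arguments": {
  "series": [
    {"grip": 0, "xyz": [-2, 0, 15], "angular": [0, 0, 0]},
    {"grip": 0, "xyz": [-2, 0, 30], "angular": [0, 0, 0]},
    {"grip": 0, "xyz": [-2, 0, 39], "angular": [0, 0, 0]},
    {"grip": 0, "xyz": [-2, 0, 39], "angular": [0, 0, 0]},
    {"grip": 0, "xyz": [-2, 0, 39], "angular": [0, 0, 0]},
    {"grip": 0, "xyz": [-2, 0, 39], "angular": [0, 0, 0]}
  ]
}}

```text
time_s: 17.15
tcp_pos: [0.6071, -0.2853, 0.1301]
ee_rot: [[-0.996, -0.092, 0.002], [-0.092, 0.996, 0.0], [-0.002, 0.0, -1.0]]
wrist_force: [0.7, -0.9, -2.1]
gripper_width: 0.615
gripper_force: 30.0
```

```bash
python3 -c "
from h import *
go(.607,-.2835,.14,95)
c=cap('wrist','w7');t=cap('scene','s7')
def C(i,u,v,n,s): u=int(u);v=int(v);return cv2.resize(i[max(v-n,0):v+n,max(u-n,0):u+n,::-1],(s,s),interpolation=cv2.INTER_CUBIC)
q=px(t,[.607,-.2835,.08])[0];print(q)
cv2.imwrite('pics/m7.png',np.hstack([C(c['img'],258,192,110,400),C(t['img'],q[0],q[1],40,400)]))"
```

```text
t 17.1 shift [-0.1  1.8 -9.9] | 10 rot [0.    0.002 0.005]
[154.61756737 143.88007757]
```

View pics/m7.png

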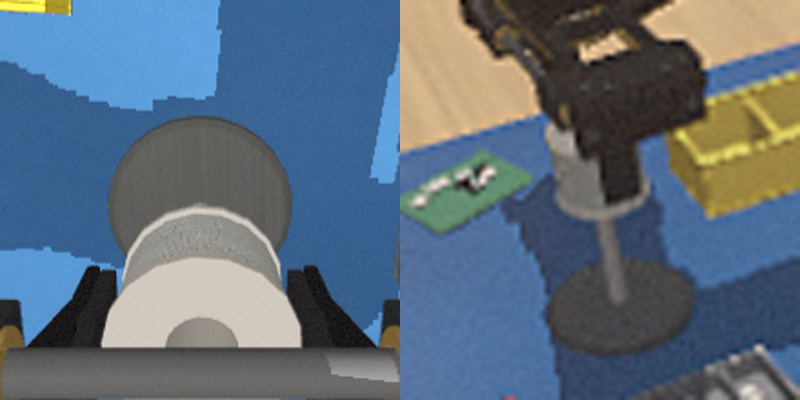

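```bash
python3 -c "
from h import *
from scipy.optimize import least_squares
c=load('w7');a=np.linspace(0,2*np.pi,720)
def ring(x,y,z,R): return px(c,np.c_[x+R*np.cos(a),y+R*np.sin(a),0*a+z])
def fit(L,R,t,z,rad):
    f=lambda p:(lambda q:[q[:,0].min()-L,q[:,0].max()-R,q[:,1].min()-t])(ring(p[0],p[1],z,rad))
    s=least_squares(f,[.607,-.2835],diff_step=1e-3);print(s.x,s.fun)
fit(207.4,308.6,145.8,.012,.045)
zb=c['s']['tcp_pos'][2]-.0392
# spool bottom: only near edge + centre
for dx in (0,.001,.002,.003):
    q=ring(.6071+dx,-.2853,zb,.027);print(dx,(q.min(0)-[148,82])*1.818,(q.max(0)-[148,82])*1.818)
s=load('s7')
for P in ([.607,-.2835],[.6085,-.285]): print('scene crop spindle base/top,disc', [((px(s,[*P,z])[0]-[114,103])*5+[400,0]).round(1) for z in (.012,.082)])
P=px(s,np.c_[.6071+.027*np.cos(a),-.2853+.027*np.sin(a),0*a+zb]);P=(P-[114,103])*5+[400,0];print(P.min(0),P.max(0))
P=px(s,np.c_[.607+.045*np.cos(a),-.2835+.045*np.sin(a),0*a+.012]);P=(P-[114,103])*5+[400,0];print(P.min(0),P.max(0))
"
```

```text
[ 0.60875903 -0.28519823] [-1.11682942  1.11738201  0.10674665]
0 [121.44000664 202.46959041] [278.33875407 346.05532365]
0.001 [121.29406602 205.34064871] [277.95403954 348.49269127]
0.002 [121.1485061  208.20250135] [277.57055702 350.92315204]
0.003 [121.00332511 211.05520044] [277.18829969 353.34674001]
scene crop spindle base/top,disc [array([620.1, 294.5]), array([602.6, 201.7])]
scene crop spindle base/top,disc [array([617. , 293.9]), array([599.3, 201.1])]
[553.03236358 162.05520769] [644.98587907 214.66278404]
[546.47048055 250.74240446] [693.34304851 340.58752796]
```

Both views agree that the reel is over the spindle to within about 1 mm. I'll lower it while watching the force.

{"name": "move_arm", "arguments": {
  "series": [
    {"grip": 0, "xyz": [0, 0, 5], "angular": [0, 0, 0]},
    {"grip": 0, "xyz": [0, 0, 10], "angular": [0, 0, 0]},
    {"grip": 0, "xyz": [0, 0, 15], "angular": [0, 0, 0]},
    {"grip": 0, "xyz": [0, 0, 20], "angular": [0, 0, 0]},
    {"grip": 0, "xyz": [0, 0, 25], "angular": [0, 0, 0]},
    {"grip": 0, "xyz": [0, 0, 25], "angular": [0, 0, 0]}
  ]
}}

```text
time_s: 17.85
tcp_pos: [0.6059, -0.2849, 0.103]
ee_rot: [[-0.996, -0.091, -0.001], [-0.091, 0.996, 0.002], [0.001, 0.002, -1.0]]
wrist_force: [-0.8, -0.2, -1.8]
gripper_width: 0.615
gripper_force: 30.0
```

{"name": "move_arm", "arguments": {
  "series": [
    {"grip": 0, "xyz": [-1, 0, 10], "angular": [0, 0, 0]},
    {"grip": 0, "xyz": [-1, 0, 20], "angular": [0, 0, 0]},
    {"grip": 0, "xyz": [-1, 0, 30], "angular": [0, 0, 0]},
    {"grip": 0, "xyz": [-1, 0, 40], "angular": [0, 0, 0]},
    {"grip": 0, "xyz": [-1, 0, 46], "angular": [0, 0, 0]},
    {"grip": 0, "xyz": [-1, 0, 49], "angular": [0, 0, 0]},
    {"grip": 0, "xyz": [-1, 0, 49], "angular": [0, 0, 0]}
  ]
}}

```text
time_s: 18.55
tcp_pos: [0.6074, -0.2849, 0.0547]
ee_rot: [[-0.996, -0.092, -0.0], [-0.092, 0.996, 0.001], [0.0, 0.001, -1.0]]
wrist_force: [0.1, 0.4, -2.2]
gripper_width: 0.62
gripper_force: 30.0
```

{"name": "move_arm", "arguments": {
  "series": [
    {"grip": 0, "xyz": [0, 0, 2], "angular": [0, 0, 0]},
    {"grip": 0, "xyz": [0, 0, 3], "angular": [0, 0, 0]},
    {"grip": 0, "xyz": [0, 0, 3.3], "angular": [0, 0, 0]},
    {"grip": 0, "xyz": [0, 0, 3.3], "angular": [0, 0, 0]}
  ]
}}

```text
time_s: 18.95
tcp_pos: [0.6077, -0.285, 0.0522]
ee_rot: [[-0.996, -0.092, 0.001], [-0.092, 0.996, 0.001], [-0.001, 0.001, -1.0]]
wrist_force: [0.3, -0.2, -2.2]
gripper_width: 0.612
gripper_force: 30.0
```

{"name": "move_arm", "arguments": {
  "series": [
    {"grip": 0, "xyz": [0, 0, 1], "angular": [0, 0, 0]},
    {"grip": 0.66, "xyz": [0, 0, 1], "angular": [0, 0, 0]},
    {"grip": 0.9, "xyz": [0, 0, 1], "angular": [0, 0, 0]},
    {"grip": 1, "xyz": [0, 0, 1], "angular": [0, 0, 0]},
    {"grip": 1, "xyz": [0, 0, -20], "angular": [0, 0, 0]},
    {"grip": 1, "xyz": [0, 0, -60], "angular": [0, 0, 0]},
    {"grip": 1, "xyz": [0, 0, -110], "angular": [0, 0, 0]},
    {"grip": 1, "xyz": [0, 0, -160], "angular": [0, 0, 0]},
    {"grip": 1, "xyz": [0, 0, -190], "angular": [0, 0, 0]}
  ]
}}

```text
time_s: 19.85
tcp_pos: [0.6086, -0.2859, 0.2476]
ee_rot: [[-0.996, -0.092, 0.008], [-0.092, 0.996, -0.002], [-0.007, -0.003, -1.0]]
wrist_force: [-0.0, -0.2, -0.4]
gripper_width: 0.999
gripper_force: 0.0
```

```bash
python3 -c "
from h import *
c=load('w5');print('bottle tip',w(c,48,212,.142))
c=load('w3')
# predicted vs seen positions of bottle in top0: nozzle tip
t=load('top0');print(px(t,[.445,.081,.142])/.64,px(t,[.445,.081,0])/.64)
go(.440,.081,.26,90)"
```

```text
bottle tip [0.44428307 0.08448414 0.142     ]
[[344.66674358 297.81617754]] [[351.10487538 307.30043491]]
t 19.9 shift [134.  380.8 -14.3] | 404 rot [-0.002  0.008  0.092]
```

{"name": "move_arm", "arguments": {
  "series": [
    {"grip": 1, "xyz": [15, 43, -3], "angular": [0, 0, 0]},
    {"grip": 1, "xyz": [30, 86, -6], "angular": [0, 0, 0]},
    {"grip": 1, "xyz": [45, 129, -9], "angular": [0, 0, 0]},
    {"grip": 1, "xyz": [60, 172, -12], "angular": [0, 0, 0]},
    {"grip": 1, "xyz": [75, 215, -15], "angular": [0, 0, 0]},
    {"grip": 1, "xyz": [90, 258, -18], "angular": [0, 0, 0]},
    {"grip": 1, "xyz": [105, 301, -20], "angular": [0, 0, 0]},
    {"grip": 1, "xyz": [120, 344, -20], "angular": [0, 0, 0]},
    {"grip": 1, "xyz": [131, 380, -20], "angular": [0, 0, 0]},
    {"grip": 1, "xyz": [131, 380, -20], "angular": [0, 0, 0]}
  ]
}}

```text
time_s: 20.85
tcp_pos: [0.441, 0.0841, 0.2631]
ee_rot: [[-0.995, -0.097, 0.002], [-0.097, 0.995, 0.003], [-0.003, 0.002, -1.0]]
wrist_force: [0.8, -0.0, 1.1]
gripper_width: 1.003
gripper_force: 0.0
```

{"name": "move_arm", "arguments": {
  "series": [
    {"grip": 1, "xyz": [0, 0, 0], "angular": [0, 0, 0]},
    {"grip": 1, "xyz": [0, 0, 0], "angular": [0, 0, 0]}
  ]
}}

```text
time_s: 21.05
tcp_pos: [0.4424, 0.0808, 0.2625]
ee_rot: [[-0.996, -0.091, 0.001], [-0.091, 0.996, 0.001], [-0.001, 0.001, -1.0]]
wrist_force: [-0.7, -1.0, 0.4]
gripper_width: 1.001
gripper_force: 0.0
```

```bash
python3 -c "
from h import *
c=cap('wrist','w8');t=cap('top','t8');print(px(c,[[.4445,.083,.142],[.4445,.083,0]]))
u,v=px(t,[.607,-.284,.05])[0].astype(int);print(u,v)
cv2.imwrite('pics/m8.png',np.hstack([cv2.resize(c['img'][90:320,158:358,::-1],(460,529)),cv2.resize(t['img'][v-60:v+60,u-40:u+30,::-1],(308,529),interpolation=cv2.INTER_CUBIC)]))
"
```

```text
[[260.22431473 197.43997507]
 [259.51793812 163.8139857 ]]
364 127
```

View pics/m8.png

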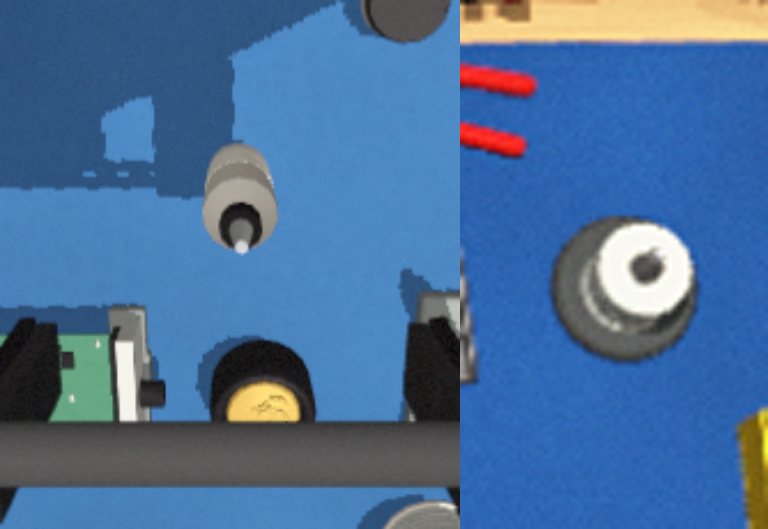

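The reel sits on its spindle. The bottle tip, at (263,197), matches my estimate. Descending to grasp it at h≈95 mm.

{"name": "move_arm", "arguments": {
  "series": [
    {"grip": 1, "xyz": [-2, 3, 45], "angular": [0, 0, 0]},
    {"grip": 1, "xyz": [-2, 3, 90], "angular": [0, 0, 0]},
    {"grip": 1, "xyz": [-2, 3, 130], "angular": [0, 0, 0]},
    {"grip": 1, "xyz": [-2, 3, 152], "angular": [0, 0, 0]},
    {"grip": 1, "xyz": [-2, 3, 161], "angular": [0, 0, 0]},
    {"grip": 1, "xyz": [-2, 3, 161], "angular": [0, 0, 0]},
    {"grip": 0.7, "xyz": [-2, 3, 161], "angular": [0, 0, 0]},
    {"grip": 0.5, "xyz": [-2, 3, 161], "angular": [0, 0, 0]},
    {"grip": 0.3, "xyz": [-2, 3, 161], "angular": [0, 0, 0]},
    {"grip": 0.3, "xyz": [-2, 3, 161], "angular": [0, 0, 0]}
  ]
}}

```text
time_s: 22.15
tcp_pos: [0.4444, 0.0848, 0.1021]
ee_rot: [[-0.996, -0.092, 0.002], [-0.092, 0.996, 0.002], [-0.003, 0.002, -1.0]]
wrist_force: [0.6, -0.3, 0.4]
gripper_width: 0.72
gripper_force: 0.0
```

{"name": "move_arm", "arguments": {
  "series": [
    {"grip": 0, "xyz": [0, 0, 0], "angular": [0, 0, 0]},
    {"grip": 0, "xyz": [0, 0, 0], "angular": [0, 0, 0]},
    {"grip": 0, "xyz": [0, 0, 0], "angular": [0, 0, 0]},
    {"grip": 0, "xyz": [0, 0, 0], "angular": [0, 0, 0]}
  ]
}}

```text
time_s: 22.55
tcp_pos: [0.444, 0.0846, 0.1013]
ee_rot: [[-0.996, -0.092, 0.001], [-0.092, 0.996, 0.001], [-0.001, 0.001, -1.0]]
wrist_force: [0.5, 0.9, 0.7]
gripper_width: 0.379
gripper_force: 30.0
```

```bash
python3 -c "
from h import *
go(.41,.32,.25,95.2)"
```

```text
t 22.6 shift [  12.2  237.7 -148.5] | 281 rot [0.001 0.001 0.001]
```

{"name": "move_arm", "arguments": {
  "series": [
    {"grip": 0, "xyz": [0, 0, -20], "angular": [0, 0, 0]},
    {"grip": 0, "xyz": [0, 0, -60], "angular": [0, 0, 0]},
    {"grip": 0, "xyz": [0, 0, -105], "angular": [0, 0, 0]},
    {"grip": 0, "xyz": [0, 0, -149], "angular": [0, 0, 0]},
    {"grip": 0, "xyz": [0, 0, -149], "angular": [0, 0, 0]}
  ]
}}

```text
time_s: 23.05
tcp_pos: [0.4471, 0.0856, 0.2565]
ee_rot: [[-0.996, -0.093, 0.013], [-0.093, 0.996, 0.006], [-0.014, 0.005, -1.0]]
wrist_force: [1.1, 0.9, -0.1]
gripper_width: 0.379
gripper_force: 30.0
```

{"name": "move_arm", "arguments": {
  "series": [
    {"grip": 0, "xyz": [2, 40, 0], "angular": [0, 0, 0]},
    {"grip": 0, "xyz": [4, 80, 0], "angular": [0, 0, 0]},
    {"grip": 0, "xyz": [6, 120, 0], "angular": [0, 0, 0]},
    {"grip": 0, "xyz": [8, 160, 0], "angular": [0, 0, 0]},
    {"grip": 0, "xyz": [10, 200, 0], "angular": [0, 0, 0]},
    {"grip": 0, "xyz": [12, 228, 0], "angular": [0, 0, 0]},
    {"grip": 0, "xyz": [12, 238, 0], "angular": [0, 0, 0]},
    {"grip": 0, "xyz": [12, 238, 0], "angular": [0, 0, 0]},
    {"grip": 0, "xyz": [12, 238, 0], "angular": [0, 0, 0]}
  ]
}}

```text
time_s: 23.95
tcp_pos: [0.41, 0.3193, 0.2498]
ee_rot: [[-0.996, -0.091, -0.001], [-0.091, 0.996, -0.0], [0.001, -0.0, -1.0]]
wrist_force: [0.5, 0.3, -2.0]
gripper_width: 0.381
gripper_force: 30.0
```

```bash
python3 -c "
from h import *
c=cap('wrist','w9');print(px(c,[[.4137,.389,.045],[.487,.3955,.045],[.45,.39,.04]]))
cv2.imwrite('pics/w9b.png',cv2.resize(c['img'][...,::-1],(800,600),interpolation=cv2.INTER_CUBIC))"
```

```text
[[318.39148203 181.25390818]
 [314.75394902 239.6431777 ]
 [313.94004913 209.40536332]]
```

View pics/w9b.png

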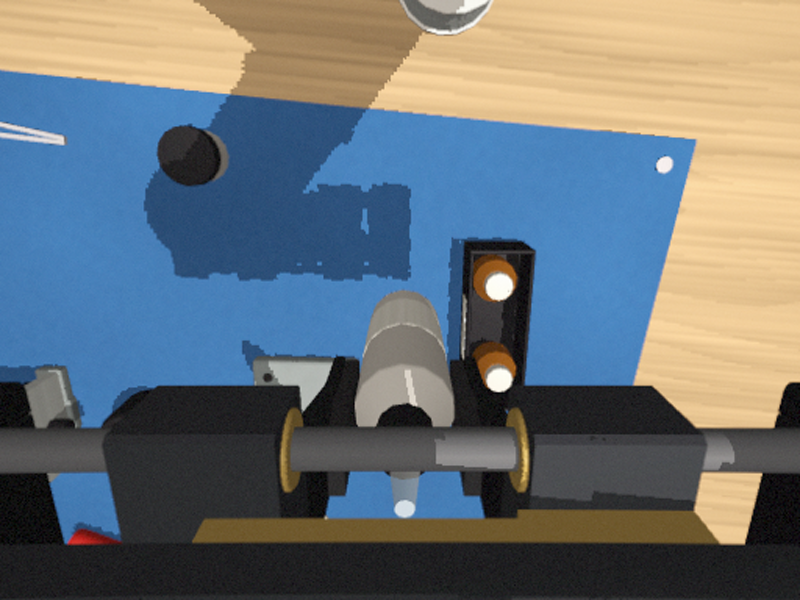

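The jar caps are at (499,286) and (498,378) in the 800-px picture, and the caddy's rim corners are at (465,241) and (535,249).

```bash
python3 -c "
from h import *
np.set_printoptions(precision=4,suppress=True)
c=load('w9')
W=lambda u,v,z:w(c,u*.64-.18,v*.64-.18,z)
print('A',W(499,286,.045),'B',W(498,378,.045))
print('rim',W(465,241,.04),W(535,249,.04),'Ledge',W(459,370,.04),'Redge',W(524,372,.04))
t=load('top0')
a=W(499,286,.045);b=W(498,378,.045)
print('in top0 px:',px(t,[a,b])/.64)
"
```

```text
A [0.4155 0.3902 0.045 ] B [0.4894 0.4005 0.045 ]
rim [0.3855 0.3617 0.04  ] [0.3867 0.4132 0.04  ] Ledge [0.4877 0.3702 0.04  ] Redge [0.4847 0.4214 0.04  ]
in top0 px: [[159.1762 327.5872]
 [153.787  282.5056]]
```

```bash
python3 -c "
from h import *
go(.4515,.3935,.165,95.2)"
```

```text
t 24.0 shift [-47.9  70.4  85.1] | 120 rot [ 0. -0. -0.]
```

{"name": "move_arm", "arguments": {
  "series": [
    {"grip": 0, "xyz": [-20, 29, 10], "angular": [0, 0, 0]},
    {"grip": 0, "xyz": [-40, 58, 20], "angular": [0, 0, 0]},
    {"grip": 0, "xyz": [-48, 70, 40], "angular": [0, 0, 0]},
    {"grip": 0, "xyz": [-48, 70, 60], "angular": [0, 0, 0]},
    {"grip": 0, "xyz": [-48, 70, 75], "angular": [0, 0, 0]},
    {"grip": 0, "xyz": [-48, 70, 82], "angular": [0, 0, 0]},
    {"grip": 0, "xyz": [-48, 70, 82], "angular": [0, 0, 0]},
    {"grip": 0, "xyz": [-48, 70, 82], "angular": [0, 0, 0]}
  ]
}}

```text
time_s: 24.8
tcp_pos: [0.4523, 0.3942, 0.1696]
ee_rot: [[-0.996, -0.091, 0.002], [-0.091, 0.996, 0.002], [-0.002, 0.002, -1.0]]
wrist_force: [-0.0, 1.1, -1.0]
gripper_width: 0.38
gripper_force: 30.0
```

```bash
python3 -c "
from h import *
go(.4515,.3935,.165,95.2)
c=cap('wrist','w10');s=cap('scene','s10')
p=s['s']['tcp_pos'];q=px(s,[p[0],p[1],p[2]-.1013]);print(q,px(s,[[.4137,.3925-.003,.045],[.489,.398,.045]]))
u,v=q[0].astype(int)
cv2.imwrite('pics/m10.png',np.hstack([cv2.resize(c['img'][100:270,200:350,::-1],(441,500)),cv2.resize(s['img'][v-40:v+60,u-35:u+35,::-1],(350,500),interpolation=cv2.INTER_CUBIC)]))
print(u-35,v-40)"
```

```text
t 24.8 shift [ 0.9 -0.7  4.6] | 5 rot [0.002 0.002 0.   ]
[[336.39104411 295.17573212]] [[347.53776549 292.11246899]
 [321.61033198 310.23327986]]
301 255
```

View pics/m10.png

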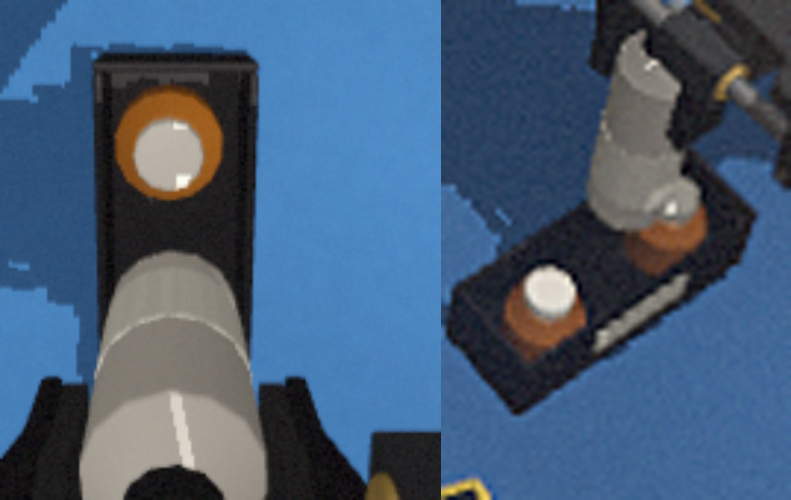

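The bottle hangs centred over the gap between the jars (caps at crop (169,150) and (551,291)). It needs about 1 mm more in +y. I'll lower it slowly and watch the force.

{"name": "move_arm", "arguments": {
  "series": [
    {"grip": 0, "xyz": [0, 1, 6], "angular": [0, 0, 0]},
    {"grip": 0, "xyz": [0, 1, 12], "angular": [0, 0, 0]},
    {"grip": 0, "xyz": [0, 1, 18], "angular": [0, 0, 0]},
    {"grip": 0, "xyz": [0, 1, 24], "angular": [0, 0, 0]},
    {"grip": 0, "xyz": [0, 1, 30], "angular": [0, 0, 0]},
    {"grip": 0, "xyz": [0, 1, 30], "angular": [0, 0, 0]},
    {"grip": 0, "xyz": [0, 1, 30], "angular": [0, 0, 0]}
  ]
}}

```text
time_s: 25.6
tcp_pos: [0.4517, 0.3955, 0.1384]
ee_rot: [[-0.996, -0.092, 0.001], [-0.092, 0.996, 0.001], [-0.001, 0.001, -1.0]]
wrist_force: [-0.3, -0.2, -0.9]
gripper_width: 0.378
gripper_force: 30.0
```

{"name": "move_arm", "arguments": {
  "series": [
    {"grip": 0, "xyz": [0, 0, 2], "angular": [0, 0, 0]},
    {"grip": 0, "xyz": [0, 0, 4], "angular": [0, 0, 0]},
    {"grip": 0, "xyz": [0, 0, 6], "angular": [0, 0, 0]},
    {"grip": 0, "xyz": [0, 0, 8], "angular": [0, 0, 0]},
    {"grip": 0, "xyz": [0, 0, 10], "angular": [0, 0, 0]},
    {"grip": 0, "xyz": [0, 0, 12], "angular": [0, 0, 0]}
  ]
}}

```text
time_s: 26.2
tcp_pos: [0.4516, 0.3955, 0.1265]
ee_rot: [[-0.996, -0.091, 0.001], [-0.091, 0.996, 0.001], [-0.001, 0.001, -1.0]]
wrist_force: [0.2, -0.0, -0.9]
gripper_width: 0.377
gripper_force: 30.0
```

Bottle bottom is at 25 mm with no contact. Continuing.

{"name": "move_arm", "arguments": {
  "series": [
    {"grip": 0, "xyz": [0, 0, 2], "angular": [0, 0, 0]},
    {"grip": 0, "xyz": [0, 0, 4], "angular": [0, 0, 0]},
    {"grip": 0, "xyz": [0, 0, 6], "angular": [0, 0, 0]},
    {"grip": 0, "xyz": [0, 0, 8], "angular": [0, 0, 0]},
    {"grip": 0, "xyz": [0, 0, 10], "angular": [0, 0, 0]}
  ]
}}

```text
time_s: 26.7
tcp_pos: [0.4516, 0.3956, 0.1165]
ee_rot: [[-0.996, -0.091, 0.001], [-0.091, 0.996, 0.001], [-0.001, 0.001, -1.0]]
wrist_force: [1.1, 0.2, -0.8]
gripper_width: 0.379
gripper_force: 30.0
```

{"name": "move_arm", "arguments": {
  "series": [
    {"grip": 0, "xyz": [0, 0, 2], "angular": [0, 0, 0]},
    {"grip": 0, "xyz": [0, 0, 4], "angular": [0, 0, 0]},
    {"grip": 0, "xyz": [0, 0, 6], "angular": [0, 0, 0]},
    {"grip": 0, "xyz": [0, 0, 8], "angular": [0, 0, 0]},
    {"grip": 0, "xyz": [0, 0, 10], "angular": [0, 0, 0]},
    {"grip": 0, "xyz": [0, 0, 10], "angular": [0, 0, 0]},
    {"grip": 0, "xyz": [0, 0, 10], "angular": [0, 0, 0]}
  ]
}}

```text
time_s: 27.4
tcp_pos: [0.4517, 0.3956, 0.1066]
ee_rot: [[-0.996, -0.091, 0.001], [-0.091, 0.996, 0.001], [-0.001, 0.001, -1.0]]
wrist_force: [-0.4, -0.2, -1.0]
gripper_width: 0.38
gripper_force: 30.0
```

{"name": "move_arm", "arguments": {
  "series": [
    {"grip": 0, "xyz": [0, 0, 1], "angular": [0, 0, 0]},
    {"grip": 0, "xyz": [0, 0, 1.5], "angular": [0, 0, 0]},
    {"grip": 0, "xyz": [0, 0, 2], "angular": [0, 0, 0]},
    {"grip": 0, "xyz": [0, 0, 2], "angular": [0, 0, 0]}
  ]
}}

```text
time_s: 27.8
tcp_pos: [0.4516, 0.3955, 0.1046]
ee_rot: [[-0.996, -0.091, 0.001], [-0.091, 0.996, 0.001], [-0.001, 0.001, -1.0]]
wrist_force: [-0.2, 0.6, -0.7]
gripper_width: 0.375
gripper_force: 30.0
```

Now on the floor or within half a millimetre of it. Release and lift straight up.

{"name": "move_arm", "arguments": {
  "series": [
    {"grip": 0, "xyz": [0, 0, 0.5], "angular": [0, 0, 0]},
    {"grip": 0.42, "xyz": [0, 0, 0.5], "angular": [0, 0, 0]},
    {"grip": 0.6, "xyz": [0, 0, 0.5], "angular": [0, 0, 0]},
    {"grip": 0.8, "xyz": [0, 0, 0.5], "angular": [0, 0, 0]},
    {"grip": 0.8, "xyz": [0, 0, 0.5], "angular": [0, 0, 0]},
    {"grip": 0.8, "xyz": [0, 0, -15], "angular": [0, 0, 0]},
    {"grip": 0.8, "xyz": [0, 0, -50], "angular": [0, 0, 0]},
    {"grip": 0.8, "xyz": [0, 0, -90], "angular": [0, 0, 0]},
    {"grip": 0.8, "xyz": [0, 0, -130], "angular": [0, 0, 0]},
    {"grip": 0.8, "xyz": [0, 0, -160], "angular": [0, 0, 0]}
  ]
}}

```text
time_s: 28.8
tcp_pos: [0.4519, 0.3957, 0.2677]
ee_rot: [[-0.996, -0.092, 0.003], [-0.092, 0.996, 0.004], [-0.003, 0.003, -1.0]]
wrist_force: [0.6, -0.2, 0.4]
gripper_width: 0.797
gripper_force: 0.0
```

```bash
python3 -c "
from h import *
c=cap('wrist','w11');s=cap('scene','s11')
cv2.imwrite('pics/m11.png',np.hstack([cv2.resize(s['img'][120:350,60:400,::-1],(480,325),interpolation=cv2.INTER_CUBIC),cv2.resize(c['img'][100:300,170:370,::-1],(320,325))]))"
```

```text
(no output)
```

View pics/m11.png

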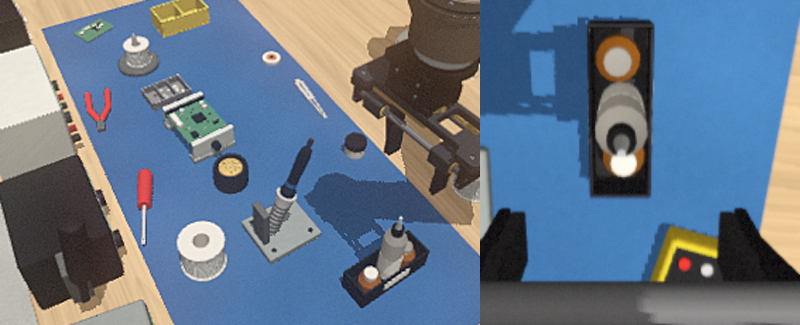

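The picture shows the bottle upright between the two jars, the reel down on its spindle, and the cleaner and tray standing in place. By my measurements all the distances are inside the limits: cleaner 132 mm from the holder and 138 mm from the iron stand, tray 137 mm and 128 mm.

```bash
python3 -c "
from station import r
print(r.finish_job())"
```

```text
the job is handed in; nothing more can be done
None
```

I handed the job in at about 29 s with nothing dropped. By my camera measurements the reel, tip cleaner, parts tray and bottle are all within the limits, but the hand-in returned no verdict.

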